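Open the push-and-turn safety cap of a solvent bottle

TASK

Open the square amber solvent bottle: push its white safety cap down firmly and, while pushing, turn it anticlockwise until its lugs come free, without overloading the neck. Lift the cap straight off and set it down (do not drop it) flat in the steel tray, open side down, leaving the bottle standing in its stand and everything else where it is.

Things in the scene. Friction and masses are not known exactly. Their poses are not given: they have to be found in the camera images.
- cap_center (a point): Centre (half-way up, on the axis) of the safety cap: white, round, ribbed, 58 mm across, 44 mm tall, 70 g, on the solvent bottle. z: its axis, up out of its flat top, 22 mm above this point; the open lower edge is 22 mm below. Locked, its x and the bottle's x agree within 0.07 rad. A grip of 30 to 50 N on the skirt carries push and turn.
- safety_cap: The cap's body (origin: centre of its lower edge, same axes). Bayonet: 3 inner lugs sit in recesses of the neck, held up by a sprung disc under the cap's top. It turns only when it is pushed 3 mm down on the neck, which takes about 13 N; it stops hard at 3.7 mm (about 15 N), where force climbs steeply. Over 30 N in all between cap and bottle, by pushing, twisting against the lock or pulling askew, breaks the lugs.
- bottle_rim (a point): Centre of the bottle's rim, 10 mm above the cap's centre while locked. Pushed down, the cap opens anticlockwise seen from above: it clears the neck's lugs from 0.65 to 1.4 rad of turn from locked (1.05 rad is the middle; hard stop at 1.5); clockwise it is blocked. Once past the lugs it rises about 1 mm and lifts straight off; its lower edge hangs 32 mm below the rim.
- solvent_bottle: Square amber solvent bottle with a white safety cap, 72 x 72 mm body 105 mm tall, round neck 39 mm in diameter with its rim 159 mm above the underside, 0.25 to 0.95 kg, loose in the stand's pocket. Origin: centre of the underside; z up. The label is on its -x face.
- bottle_stand: Aluminium bottle stand fixed to the bench: base plate 100 x 100 x 8 mm with four corner angles 56 mm high over the bench, which form a square pocket 75 mm wide that keeps the bottle from turning. Origin: centre of the underside, on the bench; the bottle stands 12 to 19 mm above it (the fuller, the lower) on a soft pad, which yields under a push until the bottle meets the plate. 1.5 mm of play all round.
- tray: Shallow steel tray fixed to the bench, 120 mm (its x) by 130 mm (its y), floor 2 mm thick, rim 14 mm above the bench. Origin: centre of the underside; z up. A cap standing in it open side down has its centre 24 mm above the bench. Fingertips need room below: hold the cap at or above its middle. An instrument cabinet rises behind stand and tray, from x = 0.60 on wherever y > -0.14, to 0.9 m high: keep hand and wrist in front of it, on the way too.
- vial_1: Bystander: small amber vial, 22 mm across, 48 mm tall; origin at the centre of its underside.
- vial_3: Bystander: small amber vial, 22 mm across, 48 mm tall; origin at the centre of its underside.
- bottle_amber: Bystander: round amber stock bottle, 58 mm across, 115 mm tall; origin at the centre of its underside.
- timer: Bystander: white timer, 58 x 58 x 20 mm; origin at the centre of its underside.
- bottle_small: Bystander: small round bottle, 42 mm across, 78 mm tall; origin at the centre of its underside.

How it is judged:
On the way, in this order (a step that is already met when the one before it is completed fails the run):
1. the cap, still on the neck, is turned out of its lock (angle between the x axis of cap_center and the x axis of solvent_bottle, either way round above 0.6 rad and z of cap_center in the frame of solvent_bottle below 0.154 m and horizontal distance between cap_center and solvent_bottle below 0.008 m), for 0.1 s.
2. the cap is lifted clear of the neck, the bottle still in its stand (z of cap_center in the frame of solvent_bottle above 0.187 m and z of solvent_bottle in the frame of bottle_stand below 0.022 m and horizontal distance between solvent_bottle and bottle_stand below 0.006 m and angle between solvent_bottle's own z axis and vertical below 0.05 rad), for 0.1 s.
At the end, for the whole second after the job is handed in: The cap stands flat (within 0.08 rad) and at rest on the floor of the tray, open side down, wholly inside its rim (centre within 31 mm of the tray's middle along its x and 36 mm along its y); the bottle stands upright in the pocket of its stand, on its pad (x of cap_center in the frame of tray between -0.031 and 0.031 m and y of cap_center in the frame of tray between -0.036 and 0.036 m and z of cap_center in the frame of tray between 0.02 and 0.028 m and angle between cap_center's own z axis and vertical below 0.08 rad and linear speed of safety_cap below 0.02 m/s and z of solvent_bottle in the frame of bottle_stand below 0.022 m and horizontal distance between solvent_bottle and bottle_stand below 0.006 m and angle between solvent_bottle's own z axis and vertical below 0.05 rad); the robot touches nothing.
It fails at once if more than 30 N between the cap and the bottle (contact force between safety_cap and solvent_bottle above 30 N).
It fails at once if the bottle is lifted 10 mm or more off its stand or tipped (z of solvent_bottle in the frame of bottle_stand above 0.03 m or angle between solvent_bottle's own z axis and vertical above 0.15 rad).
It fails at once if the cap falls into the tray or onto the bench (over 0.7 m/s near the bench) (height (world z) of cap_center below 0.08 m and linear speed of safety_cap above 0.7 m/s).
It fails at once if a bystander is moved by more than 20 mm (distance of any of vial_1, vial_3, bottle_amber, timer, bottle_small from where it was at the start of the episode above 0.02 m).
It also fails if it takes over 70 s, if anything falls off the work surface, if the arm or the gripper's body presses on something with over 40 N, if the wrist force passes 120 N, or if a joint passes its speed limit or range.

ROBOT

A 6-joint arm with a two-finger parallel gripper is mounted at the origin on a cart in front of the work surface, level with it; the furniture and walls round the work are solid. World frame = base frame: x ahead of the robot, y to its left, z up, the work surface at z = 0. Lengths are in m, angles in rad, forces in N, time in s.
With the tool pointing down it reaches from about 0.225 to 0.875 m from the base axis. Payload 3.4 kg.
Tool frame: the origin (TCP) lies at the very end of the fingers, on their centre line; the grasp point (between the pads) lies 19 mm behind it; z points along the fingers, y is the direction in which the jaws open and shut (so a half turn about z gives the same grasp; the last joint's range is limited). The gripper opens to 85 mm and grips with 20 to 120 N. Pads are 22 mm wide; open, the fingers measure 114 mm over their backs; the gripper's body (76 mm by 85 mm) begins 54 mm behind the grasp point. The pads swing forward as they close: fully open they stand 13 mm farther back than shut.
Start: joints at [-1.373, 0.276, 1.505, -0, 1.361, -0.121], TCP at [0.18, -0.546, 0.231] pointing down, gripper open.
Joint ranges: [-2.89, 2.89], [-0.75, 2.08], [0.22, 2.7], [-1.18, 4.32], [0.11, 2.71], [-2.7, 2.7]. Speed limits (rad/s): [2.57, 2.57, 3.14, 3.14, 3.14, 3.14].

INTERFACE

Orientations are given as a unit quaternion [w, x, y, z].
In Python, from rig import telemetry, imaging, manip, finder gives the robot as it stands.
- The arm moves only by the tool arm_command, never from a script. Its argument "steps" is a list of rows, each a list of 3 entries, a list of its own where there are three numbers: the turn, a rotation vector about the world's x, y, z in rad, then the shift along the world's x, y, z in mm, then the closure in counts, from 0 (fully open) to 255 (shut). In form: [[[rx, ry, rz], [dx, dy, dz], grip], ...]. A call has 1 to 20 rows; each row shifts and turns the commanded pose from where the row before left it; what a row does not reach is not made up. A row lasts 1/8 s, in which the tool goes at most 62.5 mm and 10.7 degrees, less where a joint would pass 70% of its speed; a pose out of reach is approached as far as the arm can. A call is refused whole if a number of a shift passes 62.5 or a number of a turn 0.188, either way. A call with a gripper value outside its range is refused whole. The fingers move at their own pace and stop on an object; "newtons" is the grip in N (left out, the last holds). Time passes only in rows, so rows that do not move let the fingers close. It gives the time, the measured TCP pose, the force and the opening at its end, in the units of the state.
- telemetry.get_state(): the state, without advancing time (a new reading comes with each control period).
- imaging.get_image(name): name is "side" or "top"; returns the picture (420x560x3 uint8, blue, green, red); there is no depth.
- imaging.camera_params(name): a dict with "intrinsics" (3x3 intrinsics, pixels), "R" (3x3) and "t" (3): a world point X has camera coordinates R X + t. Camera axes: x right, y down, z forward; pixel columns grow to the right and rows downward; lengths in m; the calibration is good to about 2 mm. A picture is of the moment at which its call begins. camera_params takes no time and is no camera call.
- manip.sign_off(): hands the job in, once; it reports no verdict.
Trained networks look in the newest picture that a camera, given by its name, has taken for a name from the list of things; names that differ only in an ending like _2 or _b are one class to them, and where a whole thing is asked for, a point or a joint stands for the part that bears it (a point fixed in the world has none). Each returns a list of dicts, best first, with "score" (0 to 1); they miss things now and then, are a little off and sometimes report something else, mostly with a low value. They report only what shows in the picture. A call takes as long as a camera call.
- finder.cut_out(camera, thing): "pixels" (420x560 bool, what is visible of it) and "extent" ([left, top, width, height] in pixels, round what is visible of it).
The state is a dict: "clock": time; "qpos": joint angles; "qd": joint speeds; "effort": joint torques, N m; "position": TCP position; "ee_rot": TCP orientation; "contact_force": force on the tool from outside, world axes, zero at the start; "moment": the same for the moment, N m; "width": finger opening in m.
Only numpy, scipy, OpenCV 4.12 (cv2) and the standard library are available. Lean on these libraries where they do the work, as an engineer would, in place of code of your own. Each camera call takes 0.05 s, during which the arm holds its last target.

## Working session

There is one attempt and no reset: what is moved stays moved. The work goes in short steps, Python scripts to look and compute and a tool call to move; the robot and the scene stay as the last step left them, time stands still between calls to the robot, and variables do not carry over. Pictures are saved under pics/ and viewed, and the job is handed in when it is done.

Besides the shell and the picture viewer there is one more tool, called as name([rows], argument=value, ...), one row to a line, values as JSON. arm_command: Moves the arm, as the interface text tells. Its arguments: {"type":"object","properties":{"steps":{"type":"array"},"newtons":{"type":"number"}},"required":["steps"]}

```bash
mkdir -p pics; ls; python3 - <<'E'
from rig import telemetry, imaging, manip, finder
import cv2
s=telemetry.get_state(); print(s)
for n in("side","top"):
    im=imaging.get_image(n); cv2.imwrite(f"pics/{n}0.png",im)
    p=imaging.camera_params(n); print(n,p)
    for t in("safety_cap","solvent_bottle","tray","bottle_stand"):
        for d in finder.cut_out(n,t)[:2]: print(n,t,round(d["score"],2),d["extent"])
E
```

```text
pics
{'clock': 0.0, 'qpos': array([-1.37297761e+00,  2.76587587e-01,  1.50613215e+00,  5.62428842e-06,
        1.36069728e+00, -1.20951003e-01]), 'qd': array([-0.00077369,  0.00044844, -0.00095563, -0.00041143,  0.00152796,
       -0.00023649]), 'effort': array([-1.16761286e-03, -4.16773367e+01, -2.45807576e+01, -5.19311561e-04,
        1.09365719e-02,  4.03225698e-06]), 'position': array([ 0.18012322, -0.54550351,  0.23044433]), 'ee_rot': array([-9.11613460e-04,  9.87324783e-01,  1.58710244e-01, -3.23022795e-05]), 'contact_force': array([ 0.51498045, -0.5000063 , -0.69418615]), 'moment': array([0.0248121 , 0.02202365, 0.03149054]), 'width': 0.08531812294299877}
side {'intrinsics': array([[422.44235783,   0.        , 282.72315608],
       [  0.        , 422.44235783, 205.01825792],
       [  0.        ,   0.        ,   1.        ]]), 'R': array([[-0.93256696, -0.36019674,  0.02402431],
       [-0.18820113,  0.4283135 , -0.88381439],
       [ 0.30805712, -0.82873751, -0.46722045]]), 't': array([0.53575072, 0.15958141, 1.02441405])}
side safety_cap 0.89 [283.1, 192.4, 22.3, 27.3]
side solvent_bottle 0.84 [273.8, 215.9, 43.4, 54.5]
side tray 0.76 [216.1, 296.6, 78.6, 63.4]
side tray 0.68 [254.0, 265.0, 9.8, 21.2]
top {'intrinsics': array([[529.1858403 ,   0.        , 282.98110759],
       [  0.        , 529.1858403 , 211.852198  ],
       [  0.        ,   0.        ,   1.        ]]), 'R': array([[ 0.0085256 , -0.99948466,  0.03094733],
       [-0.99490539, -0.01158735, -0.10014484],
       [ 0.10045183, -0.02993587, -0.99449146]]), 't': array([0.06888066, 0.53817847, 1.28837304])}
top safety_cap 0.66 [336.3, 234.4, 29.5, 33.8]
top safety_cap 0.65 [228.3, 218.1, 21.0, 24.4]
top solvent_bottle 0.96 [222.8, 216.4, 35.9, 32.1]
top tray 0.92 [121.2, 212.8, 53.7, 51.5]
top bottle_stand 0.71 [216.7, 209.8, 50.1, 47.1]
```

```bash
python3 - <<'E'
import cv2
a=cv2.imread("pics/side0.png");b=cv2.imread("pics/top0.png")
cv2.imwrite("pics/side0c.png",cv2.resize(a[150:390,160:440],None,fx=2.5,fy=2.5,interpolation=cv2.INTER_CUBIC))
cv2.imwrite("pics/top0c.png",cv2.resize(b[180:300,100:400],None,fx=2.6,fy=2.6,interpolation=cv2.INTER_CUBIC))
E
```

```text
(no output)
```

View pics/side0.png

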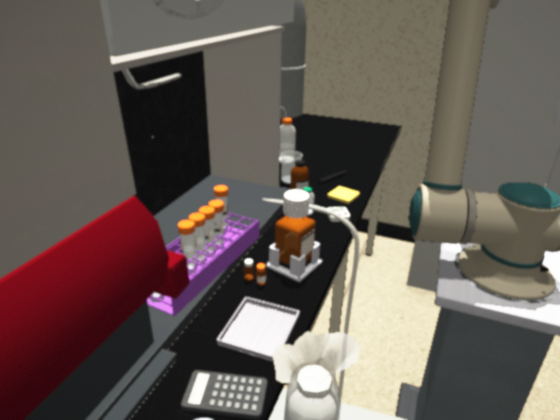

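View pics/top0.png

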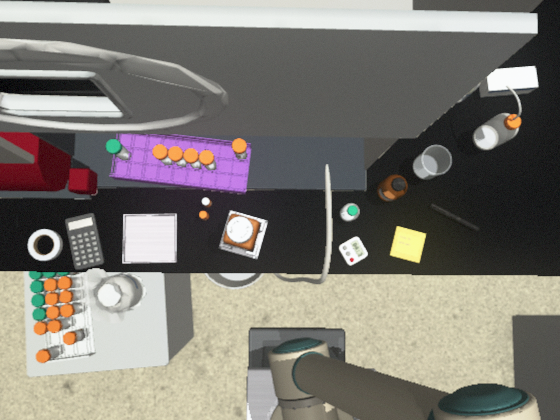

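```bash
true
```

```text
(no output)
```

View pics/side0c.png

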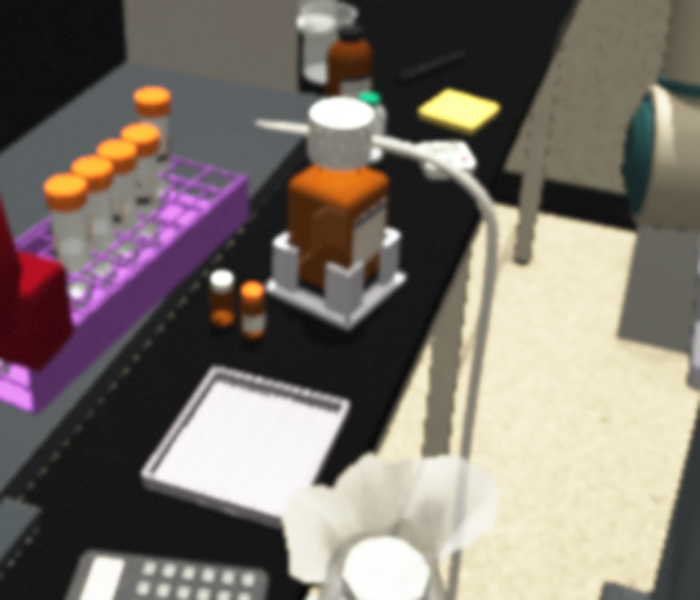

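View pics/top0c.png

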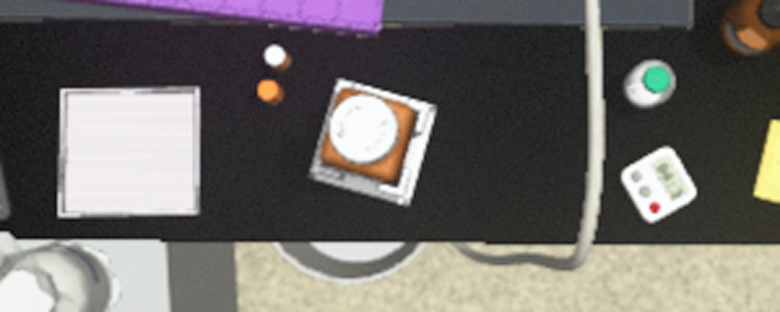

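The side view shows the capped bottle at about (296,200), with the stand below it, the tray at (258,327) and two vials at (250,268). The top view has the cap at (239,230), the tray at (150,238) and a curved pipe near column 328 at unknown height. Next I'll triangulate these, including the pipe.

```bash
cat > h.py <<'E'
import numpy as np, cv2
from scipy.optimize import least_squares
from rig import telemetry, imaging, manip, finder
P={n:imaging.camera_params(n) for n in("side","top")}
def proj(n,X):
    p=P[n];c=np.atleast_2d(X)@np.array(p["R"]).T+p["t"];q=c@p["intrinsics"].T
    return q[:,:2]/q[:,2:]
def tri(us,ut):
    f=lambda X:np.r_[proj("side",X)[0]-us,proj("top",X)[0]-ut]
    r=least_squares(f,[.5,0,.1]);return r.x,np.abs(r.fun).max()
def onplane(n,uv,z):
    p=P[n];R=np.array(p["R"]);C=-R.T@p["t"];d=R.T@np.linalg.solve(p["intrinsics"],[uv[0],uv[1],1]);return C+d*(z-C[2])/d[2]
th=np.linspace(0,2*np.pi,72,endpoint=False)
def cyl(c,r,h):
    ring=np.c_[r*np.cos(th),r*np.sin(th)]
    return np.vstack([np.c_[ring+c[:2],np.full(72,c[2]+s*h/2)] for s in(-1,1)])
def hullbox(n,X):
    h=cv2.convexHull(proj(n,X).astype(np.float32))[:,0];m=h.min(0);M=h.max(0);return np.r_[m,M-m],h
E
python3 - <<'E'
from h import *
for n in P:
    R=np.array(P[n]["R"]);print(n,"C",(-R.T@P[n]["t"]).round(3))
for nm,a,b in[("cap top",(297,196),(239.5,230)),]:
    print(nm,tri(a,b))
for t in("safety_cap","solvent_bottle","tray","bottle_stand","vial_1","timer","bottle_small","bottle_amber"):
  for n in P:
    for d in finder.cut_out(n,t)[:3]:
        m=d["pixels"];v,u=np.nonzero(m);print(t,n,round(d["score"],2),d["extent"],u.mean().round(1),v.mean().round(1),m.sum())
# pipe: for several top pixels, epipolar in side
print("pipe top pixels -> side at z")
for uv in[(328,165),(330,200),(329,240),(322,278),(300,277),(283,273)]:
    print(uv,[(z,onplane("top",uv,z).round(2)[:2].tolist(),proj("side",onplane("top",uv,z))[0].round(0).tolist()) for z in(0,.1,.2,.3,.4,.5)])
E
```

```text
side C [0.214 0.974 0.607]
top C [0.405 0.114 1.333]
cap top (array([0.47964912, 0.17275569, 0.18508384]), np.float64(0.5321985727229617))
safety_cap side 0.89 [283.1, 192.4, 22.3, 27.3] 295.1 204.1 631
safety_cap top 0.66 [336.3, 234.4, 29.5, 33.8] 352.3 250.1 508
safety_cap top 0.65 [228.3, 218.1, 21.0, 24.4] 238.9 229.0 578
solvent_bottle side 0.84 [273.8, 215.9, 43.4, 54.5] 294.2 238.2 1556
solvent_bottle top 0.96 [222.8, 216.4, 35.9, 32.1] 244.6 235.5 339
tray side 0.76 [216.1, 296.6, 78.6, 63.4] 258.0 328.6 3166
tray side 0.68 [254.0, 265.0, 9.8, 21.2] 260.4 275.5 179
tray side 0.39 [267.4, 243.5, 54.0, 36.9] 293.2 263.9 915
tray top 0.92 [121.2, 212.8, 53.7, 51.5] 148.9 237.6 2652
bottle_stand top 0.71 [216.7, 209.8, 50.1, 47.1] 246.3 239.4 582
vial_1 side 0.63 [247.6, 259.8, 6.8, 18.6] 248.4 270.5 181
vial_1 side 0.53 [253.0, 259.2, 15.1, 29.7] 260.8 275.0 213
vial_1 top 0.56 [197.6, 212.6, 12.8, 6.9] 203.7 215.0 69
timer side 0.55 [327.7, 207.6, 20.6, 15.6] 338.5 214.4 206
timer top 0.83 [332.5, 233.6, 33.4, 32.2] 352.0 249.9 552
timer top 0.6 [224.3, 214.6, 35.0, 34.2] 245.
[... 927 characters left out ...]
 39.0])]
(322, 278) [(0, [0.37, -0.03], [354.0, 233.0]), (0.1, [0.38, -0.02], [356.0, 203.0]), (0.2, [0.38, -0.0], [359.0, 169.0]), (0.3, [0.38, 0.01], [361.0, 131.0]), (0.4, [0.38, 0.02], [364.0, 89.0]), (0.5, [0.39, 0.03], [367.0, 42.0])]
(300, 277) [(0, [0.38, 0.03], [349.0, 243.0]), (0.1, [0.38, 0.04], [351.0, 211.0]), (0.2, [0.38, 0.04], [354.0, 175.0]), (0.3, [0.38, 0.05], [357.0, 136.0]), (0.4, [0.39, 0.05], [360.0, 92.0]), (0.5, [0.39, 0.06], [364.0, 43.0])]
(283, 273) [(0, [0.39, 0.07], [341.0, 251.0]), (0.1, [0.39, 0.08], [344.0, 217.0]), (0.2, [0.39, 0.08], [347.0, 181.0]), (0.3, [0.39, 0.08], [350.0, 140.0]), (0.4, [0.39, 0.08], [354.0, 95.0]), (0.5, [0.39, 0.09], [358.0, 45.0])]
```

```bash
python3 - <<'E'
from h import *
import itertools
ims={n:cv2.imread(f"pics/{n}0.png") for n in P}
# whiteness-based sub-pixel edges: sat low & bright
def mask(n,box,seed):
    x0,y0,x1,y1=box;im=ims[n][y0:y1,x0:x1].astype(int)
    m=((im.min(2)>120)&(im.max(2)-im.min(2)<45)).astype(np.uint8)
    m=cv2.morphologyEx(m,cv2.MORPH_OPEN,np.ones((3,3),np.uint8))
    k,l,st,_=cv2.connectedComponentsWithStats(m,connectivity=4);i=l[seed[1]-y0,seed[0]-x0]
    print(n,st[i],(st[i][:2]+[x0,y0]));
    full=np.zeros(ims[n].shape[:2],np.uint8);full[y0:y1,x0:x1]=(l==i);return full
M={"side":mask("side",(270,180,322,225),(296,203)),"top":mask("top",(215,205,265,255),(239,228))}
def render(n,X):
    h=(cv2.convexHull(proj(n,X).astype(np.float32))*256).astype(np.int32)
    S=8;h=cv2.convexHull(((proj(n,X)+0.5)*S).astype(np.float32)).astype(np.int32)
    im=np.zeros((420*S,560*S),np.uint8);cv2.fillConvexPoly(im,h,255)
    return cv2.resize(im,(560,420),interpolation=cv2.INTER_AREA)/255.
def cost(c):
    return sum(np.abs(render(n,cyl(c,.029,.044))-M[n]).sum() for n in P)
from scipy.optimize import minimize
r=minimize(cost,[.48,.172,.162],method="Nelder-Mead",options=dict(initial_simplex=[[.48,.172,.162],[.486,.172,.162],[.48,.178,.162],[.48,.172,.170]],xatol=2e-4))
print(r.x,r.fun)
for n in P:
    b,h=hullbox(n,cyl(r.x,.029,.044));print(n,b.round(1),M[n].sum(),(np.abs(render(n,cyl(r.x,.029,.044))-M[n])).sum().round(0))
    s=ims[n].copy();cv2.polylines(s,[h.round().astype(np.int32)],True,(0,0,255),1)
    u,v=b[:2].astype(int)-20
    cv2.imwrite(f"pics/{n}_fit.png",cv2.resize(np.hstack([ims[n][v:v+80,u:u+80],s[v:v+80,u:u+80]]),None,fx=5,fy=5,interpolation=cv2.INTER_CUBIC))
# tray rim: from masks
for n in P:
    finder;d=None
d=None
imaging.get_image("top");dt=finder.cut_out("top","tray")[0];ds=finder.cut_out("side","tray")
c=onplane("top",(149,237.6),.005);print("tray floor c",c)
rt=cv2.minAreaRect(np.argwhere(dt["pixels"])[:,::-1].astype(np.float32));print(rt)
bx=cv2.boxPoints(rt);print([onplane("top",p,.014).round(4).tolist() for p in bx])
imaging.get_image("side");d=finder.cut_out("side","tray")[0]
for z in(.002,.014):print(z,onplane("side",(258,328.6),z).round(3))
print(telemetry.get_state()["clock"])
E
```

```text
side [  0   8  52  26 594] [270 188]
top [  9   7  29  31 621] [224 212]
[0.4820265  0.17385924 0.17334189] 612.4627450980392
side [282.  186.2  26.6  29.3] 594 518.0
top [225.4 215.6  27.6  27.8] 621 94.0
tray floor c [0.4712066 0.4070969 0.005    ]
((149.5, 237.5), (55.0, 49.0), 0.0)
[[0.4101, 0.469, 0.014], [0.5311, 0.4737, 0.014], [0.5327, 0.338, 0.014], [0.4113, 0.3345, 0.014]]
0.002 [0.47  0.406 0.002]
0.014 [0.465 0.417 0.014]
1.55
```

```bash
ls pics
```

```text
side0.png
side0c.png
side_fit.png
top0.png
top0c.png
top_fit.png
```

View pics/side_fit.png

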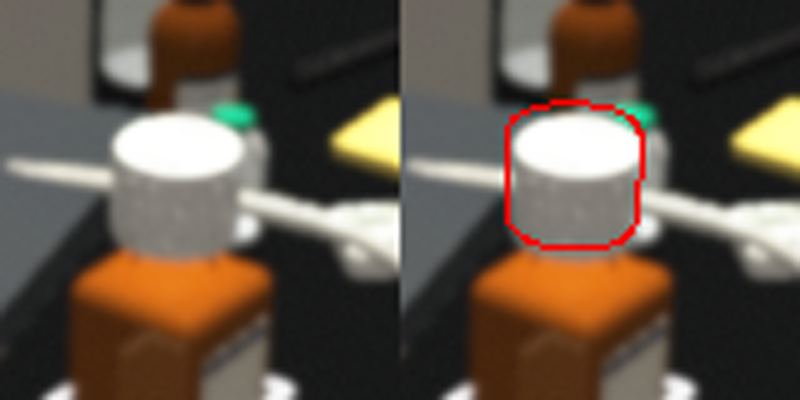

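View pics/top_fit.png

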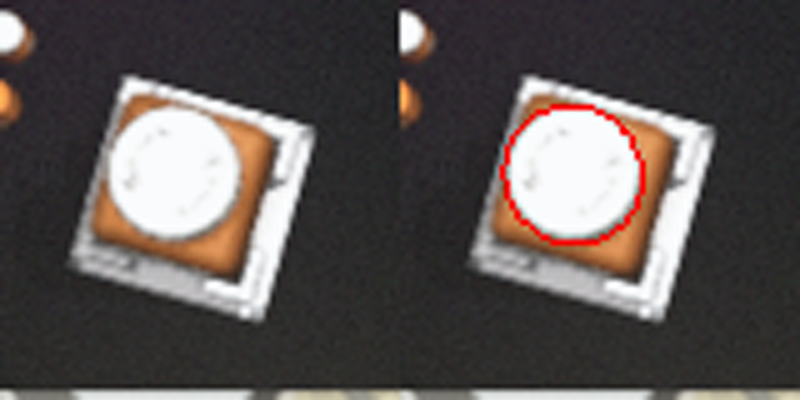

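```bash
python3 - <<'E'
from h import *
S=np.array([283.5,187.9,310.1,216.5]);T=np.array([225.9,215.7,252.7,242.7])
def f(c):
    o=[]
    for n,b in(("side",S),("top",T)):
        q=hullbox(n,cyl(c,.029,.044))[0];q=np.r_[q[:2],q[:2]+q[2:]];o.append(q-b)
    return np.concatenate(o)
r=least_squares(f,[.48,.172,.165]);print(r.x,r.fun.round(2))
r2=least_squares(lambda c:f(c)[:4],[.48,.172,.165]);print(r2.x)
# centre-only (edge-blur free)
g=lambda c:(lambda e:np.r_[e[0]+e[2],e[1]+e[3],e[4]+e[6],e[5]+e[7]])(f(c))
r3=least_squares(g,[.48,.172,.165]);print(r3.x,r3.fun)
# stand base corners: top crop coordinates (205,195)+/5 ; top of base z .008, corner angles .056
for p in[(125,75),(315,128),(262,322),(70,265)]:
    uv=np.array(p)/5+[205,195]-.5;print(p,onplane("top",uv,.056)[:2].round(3),onplane("top",uv,.008)[:2].round(3))
# tray corners in top0c (/2.6+100,180)
for p in[(60,87),(200,86),(200,214),(58,216)]:
    uv=np.array(p)/2.6+[100,180]-.5;print("tray",p,onplane("top",uv,.014)[:2].round(4))
for p in[(217,367),(350,402),(280,523),(143,478)]:
    uv=np.array(p)/2.5+[160,150]-.5;print("tray side",p,onplane("side",uv,.014)[:2].round(4))
E
```

```text
[0.48161101 0.17193428 0.16762392] [-1.13  0.27 -1.25  0.89  0.57  0.39  1.16  1.02]
[0.48       0.16362627 0.165     ]
[0.48118768 0.17222632 0.16935175] [-2.05315552 -0.01376953  1.37087097  1.69356689]
(125, 75) [0.539 0.205] [0.544 0.208]
(315, 128) [0.514 0.113] [0.518 0.112]
(262, 322) [0.42  0.137] [0.421 0.138]
(70, 265) [0.447 0.229] [0.448 0.234]
tray (60, 87) [0.5313 0.4723]
tray (200, 86) [0.5338 0.3394]
tray (200, 214) [0.4117 0.3359]
tray (58, 216) [0.4087 0.4694]
tray side (217, 367) [0.5263 0.3405]
tray side (350, 402) [0.4076 0.3378]
tray side (280, 523) [0.4126 0.4754]
tray side (143, 478) [0.523 0.475]
```

The cap centre is at about (0.481, 0.172, 0.165) and the tray's middle at about (0.470, 0.405). The pipe is a low cable. I'll move above the cap now.

arm_command([
  [[0,0,0],[10,20,10],0],
  [[0,0,0],[24,57,5],0],
  [[0,0,0],[24,57,5],0],
  [[0,0,0],[24,57,5],0],
  [[0,0,0],[24,57,5],0],
  [[0,0,0],[24,57,0],0],
  [[0,0,0],[24,57,0],0],
  [[0,0,0],[24,57,0],0],
  [[0,0,0],[24,57,0],0],
  [[0,0,0],[24,57,0],0],
  [[0,0,0],[24,57,0],0],
  [[0,0,0],[24,57,0],0],
  [[0,0,0],[24,57,0],0],
  [[0,0,0],[3,14,0],0],
  [[0,0,0],[0,0,0],0],
  [[0,0,0],[0,0,0],0],
], newtons=20)

```text
clock: 3.55
position: [0.4802, 0.1707, 0.2616]
ee_rot: [0.0, 0.987, 0.158, -0.0]
contact_force: [-0.9, -0.9, -0.2]
width: 0.0854
```

arm_command([
  [[0,0,0],[1,1,-30],0],
  [[0,0,0],[0,0,-30],0],
  [[0,0,0],[0,0,-25],0],
  [[0,0,0],[0,0,-20],0],
  [[0,0,0],[0,0,-14],30],
  [[0,0,0],[0,0,0],55],
  [[0,0,0],[0,0,0],55],
  [[0,0,0],[0,0,0],55],
])

```text
clock: 4.55
position: [0.4829, 0.173, 0.1433]
ee_rot: [0.0, 0.987, 0.159, 0.001]
contact_force: [0.4, 0.5, -0.3]
width: 0.0673
```

```bash
python3 - <<'E'
from h import *
for n in P:
    im=imaging.get_image(n);cv2.imwrite(f"pics/{n}1.png",im)
a=cv2.imread("pics/side1.png")[120:290,220:380];b=cv2.imread("pics/top1.png")[160:290,170:330]
cv2.imwrite("pics/m1.png",np.hstack([cv2.resize(a,(400,425),interpolation=cv2.INTER_CUBIC),cv2.resize(b,(400,425),interpolation=cv2.INTER_CUBIC)]))
print(telemetry.get_state()["contact_force"])
E
```

```text
[-0.20977235 -0.61404794  0.1735636 ]
```

View pics/m1.png

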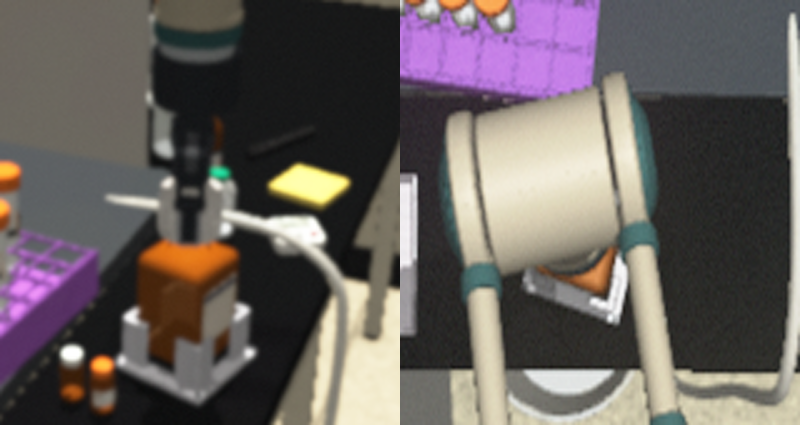

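The fingers straddle the cap in the side view, with tips near its lower edge at about (190,240) in the composite. I'll close in small steps and watch the side force.

arm_command([
  [[0,0,0],[0,0,0],66],
  [[0,0,0],[0,0,0],66],
  [[0,0,0],[0,0,0],66],
])

```text
clock: 5.03
position: [0.4822, 0.173, 0.1423]
ee_rot: [0.0, 0.987, 0.159, -0.0]
contact_force: [-0.4, -0.5, -0.1]
width: 0.0629
```

arm_command([
  [[0,0,0],[0,0,0],72],
  [[0,0,0],[0,0,0],72],
  [[0,0,0],[0,0,0],72],
])

```text
clock: 5.4
position: [0.4822, 0.1729, 0.1423]
ee_rot: [0.0, 0.987, 0.159, -0.0]
contact_force: [0.3, -0.9, 0.7]
width: 0.0612
```

arm_command([
  [[0,0,0],[0,0,0],77],
  [[0,0,0],[0,0,0],77],
  [[0,0,0],[0,0,0],77],
])

```text
clock: 5.78
position: [0.4821, 0.1731, 0.1423]
ee_rot: [-0.0, 0.987, 0.159, -0.0]
contact_force: [0.2, 0.3, -0.0]
width: 0.0599
```

No contact at 59.9 mm, so the jaws are centred within 1 mm along this axis. Next I'll open a little, turn 90° and check the other axis.

arm_command([
  [[0,0,0],[0,0,0],40],
  [[0,0,0],[0,0,0],40],
  [[0,0,0.15],[0,0,0],40],
  [[0,0,0.15],[0,0,0],40],
  [[0,0,0.16],[0,0,0],40],
  [[0,0,0.16],[0,0,0],40],
  [[0,0,0.16],[0,0,0],40],
  [[0,0,0.16],[0,0,0],40],
  [[0,0,0.16],[0,0,0],40],
  [[0,0,0.16],[0,0,0],40],
  [[0,0,0.16],[0,0,0],60],
  [[0,0,0.15],[0,0,0],66],
  [[0,0,0],[0,0,0],66],
  [[0,0,0],[0,0,0],66],
])

```text
clock: 7.52
position: [0.4822, 0.1729, 0.1423]
ee_rot: [0.0, 0.587, 0.81, 0.0]
contact_force: [-0.2, -0.2, 0.5]
width: 0.0633
```

arm_command([
  [[0,0,0],[0,0,0],72],
  [[0,0,0],[0,0,0],72],
  [[0,0,0],[0,0,0],72],
])

```text
clock: 7.9
position: [0.4822, 0.1729, 0.1423]
ee_rot: [0.0, 0.586, 0.81, 0.0]
contact_force: [-0.2, -0.0, -0.4]
width: 0.0613
```

arm_command([
  [[0,0,0],[0,0,0],77],
  [[0,0,0],[0,0,0],77],
  [[0,0,0],[0,0,0],77],
])

```text
clock: 8.28
position: [0.4822, 0.1729, 0.1423]
ee_rot: [0.0, 0.586, 0.81, 0.0]
contact_force: [-0.3, 0.9, -0.8]
width: 0.0595
```

arm_command([
  [[0,0,0],[0,0,0],83],
  [[0,0,0],[0,0,0],83],
  [[0,0,0],[0,0,0],90],
  [[0,0,0],[0,0,0],90],
], newtons=25)

```text
clock: 8.78
position: [0.4821, 0.1729, 0.1423]
ee_rot: [-0.0, 0.586, 0.81, -0.0]
contact_force: [-0.6, -0.1, -0.2]
width: 0.0577
```

arm_command([
  [[0,0,0],[0,0,0],130],
  [[0,0,0],[0,0,0],130],
  [[0,0,0],[0,0,0],130],
], newtons=45)

```text
clock: 9.15
position: [0.4821, 0.1729, 0.1423]
ee_rot: [-0.0, 0.586, 0.81, -0.0]
contact_force: [-0.8, -0.4, -0.1]
width: 0.0577
```

```bash
python3 - <<'E'
from h import *
s=telemetry.get_state();print(s["contact_force"],s["moment"],s["width"],s["qpos"])
im=imaging.get_image("side");cv2.imwrite("pics/side2.png",cv2.resize(im[130:270,230:370],None,fx=4,fy=4,interpolation=cv2.INTER_CUBIC))
E
```

```text
[-0.76688504 -0.43517576 -0.13910943] [-0.02234516  0.14271767 -0.01005289] 0.057678738925386754 [ 2.08455721e-01  2.50798305e-01  1.77701467e+00  5.59816168e-06
  1.11397268e+00 -1.09578459e-01]
```

View pics/side2.png

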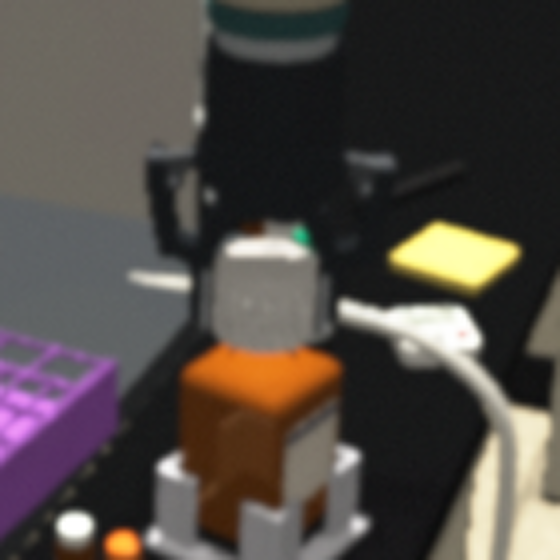

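The grip is good: the side view shows the cap between the pads at (265,295), with the tips above its lower edge at about row 335. Now I'll push gently.

arm_command([
  [[0,0,0],[0,0,-1],130],
  [[0,0,0],[0,0,-1],130],
  [[0,0,0],[0,0,-1],130],
  [[0,0,0],[0,0,0],130],
])

```text
clock: 9.7
position: [0.4822, 0.1729, 0.1395]
ee_rot: [0.0, 0.586, 0.81, 0.0]
contact_force: [-2.4, 0.0, 3.6]
width: 0.0572
```

arm_command([
  [[0,0,0],[0,0,-1],130],
  [[0,0,0],[0,0,-1],130],
  [[0,0,0],[0,0,0],130],
])

```text
clock: 10.07
position: [0.4823, 0.173, 0.1374]
ee_rot: [0.0, 0.586, 0.81, 0.0]
contact_force: [-1.7, -1.1, 6.2]
width: 0.0572
```

arm_command([
  [[0,0,0],[0,0,-1],130],
  [[0,0,0],[0,0,-1],130],
  [[0,0,0],[0,0,0],130],
])

```text
clock: 10.45
position: [0.4823, 0.173, 0.1356]
ee_rot: [0.0, 0.586, 0.81, 0.0]
contact_force: [-2.0, -0.9, 7.3]
width: 0.0575
```

arm_command([
  [[0,0,0],[0,0,-1],130],
  [[0,0,0],[0,0,-1],130],
  [[0,0,0],[0,0,0],130],
])

```text
clock: 10.82
position: [0.4824, 0.173, 0.1338]
ee_rot: [0.0, 0.586, 0.81, 0.0]
contact_force: [-2.6, -1.1, 7.3]
width: 0.0576
```

```bash
python3 - <<'E'
from h import *
for i in range(3):
    im=imaging.get_image("side");s=telemetry.get_state();print(s["contact_force"].round(2),s["moment"].round(2),s["position"].round(4))
b=cv2.resize(im[150:250,250:340],None,fx=4.4,fy=5,interpolation=cv2.INTER_CUBIC)
cv2.imwrite("pics/side3r.png",im)
a=cv2.imread("pics/side2.png");a=a[80:480,80:440];a=cv2.resize(a,(396,500))
cv2.imwrite("pics/c3.png",np.hstack([a,b[:500]]))
E
```

```text
[-2.25 -0.93  6.97] [-0.12  0.38 -0.03] [0.4824 0.173  0.1339]
[-2.9  -1.06  6.5 ] [-0.04  0.42  0.02] [0.4824 0.173  0.1339]
[-2.   -0.71  8.51] [-0.13  0.43 -0.  ] [0.4824 0.173  0.1339]
```

View pics/c3.png

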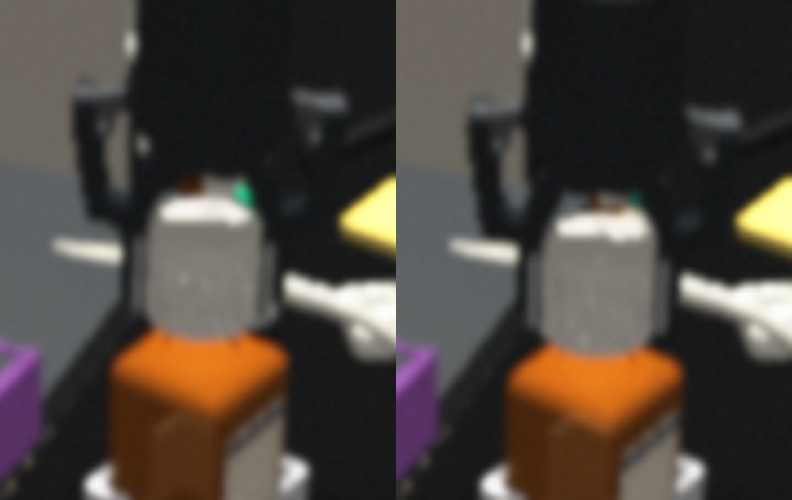

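The cap and bottle have both gone down by about 3 px, so the soft pad is yielding. I'll continue the push.

arm_command([
  [[0,0,0],[0,0,-1],130],
  [[0,0,0],[0,0,-1],130],
  [[0,0,0],[0,0,0],130],
])

```text
clock: 11.35
position: [0.4825, 0.173, 0.1321]
ee_rot: [0.0, 0.586, 0.81, 0.0]
contact_force: [-2.7, -1.0, 8.7]
width: 0.057
```

arm_command([
  [[0,0,0],[0,0,-0.5],130],
  [[0,0,0],[0,0,-0.5],130],
  [[0,0,0],[0,0,0],130],
])

```text
clock: 11.72
position: [0.4825, 0.173, 0.1312]
ee_rot: [0.0, 0.586, 0.81, 0.0]
contact_force: [-3.2, -1.0, 9.2]
width: 0.0573
```

arm_command([
  [[0,0,0],[-0.5,0,-0.5],130],
  [[0,0,0],[-0.5,0,-0.5],130],
  [[0,0,0],[0,0,0],130],
])

```text
clock: 12.1
position: [0.4823, 0.173, 0.1305]
ee_rot: [0.001, 0.586, 0.81, 0.001]
contact_force: [-2.6, -0.0, 10.8]
width: 0.0574
```

arm_command([
  [[0,0,0],[0,0,-0.5],130],
  [[0,0,0],[0,0,-0.5],130],
  [[0,0,0],[0,0,0],130],
])

```text
clock: 12.48
position: [0.4823, 0.173, 0.1298]
ee_rot: [0.001, 0.586, 0.81, 0.001]
contact_force: [-2.9, -0.5, 12.2]
width: 0.0573
```

arm_command([
  [[0,0,0],[0,0,-0.5],130],
  [[0,0,0],[0,0,-0.5],130],
  [[0,0,0],[0,0,0],130],
])

```text
clock: 12.85
position: [0.4824, 0.173, 0.1292]
ee_rot: [0.001, 0.586, 0.81, 0.001]
contact_force: [-3.3, -1.1, 12.9]
width: 0.0574
```

arm_command([
  [[0,0,0],[0,0,-0.5],130],
  [[0,0,0],[0,0,-0.5],130],
  [[0,0,0],[0,0,0],130],
])

```text
clock: 13.22
position: [0.4824, 0.173, 0.1288]
ee_rot: [0.001, 0.586, 0.81, 0.001]
contact_force: [-3.9, -1.4, 17.6]
width: 0.0572
```

Force has climbed to 17.6 N, so the cap is on its stop. I'll turn carefully.

arm_command([
  [[0,0,0.04],[0,0,0],130],
  [[0,0,0.05],[0,0,0],130],
  [[0,0,0.05],[0,0,0],130],
])

```text
clock: 13.6
position: [0.4831, 0.1734, 0.1288]
ee_rot: [0.002, 0.528, 0.849, 0.002]
contact_force: [-2.6, -0.2, 15.6]
width: 0.0573
```

```bash
python3 - <<'E'
from h import *
s=telemetry.get_state();print(s["contact_force"].round(2),s["moment"].round(2),s["position"].round(4),s["ee_rot"])
E
```

```text
[-2.64 -0.16 15.61] [-0.05  0.51 -0.06] [0.4831 0.1734 0.1288] [0.00181101 0.52759783 0.84949023 0.00189451]
```

arm_command([
  [[0,0,0.07],[0,0,0],130],
  [[0,0,0.07],[0,0,0],130],
  [[0,0,0.07],[0,0,0],130],
])

```text
clock: 13.98
position: [0.4832, 0.1736, 0.1288]
ee_rot: [0.002, 0.435, 0.9, 0.002]
contact_force: [-2.1, 0.2, 15.4]
width: 0.0574
```

arm_command([
  [[0,0,0.08],[0,0,0],130],
  [[0,0,0.08],[0,0,0],130],
  [[0,0,0.08],[0,0,0],130],
])

```text
clock: 14.35
position: [0.4834, 0.1738, 0.1288]
ee_rot: [0.002, 0.324, 0.946, 0.002]
contact_force: [-3.1, 0.1, 15.6]
width: 0.0576
```

arm_command([
  [[0,0,0.08],[0,0,0],130],
  [[0,0,0.08],[0,0,0],130],
  [[0,0,0.08],[0,0,0],130],
])

```text
clock: 14.72
position: [0.4836, 0.1739, 0.1288]
ee_rot: [0.003, 0.209, 0.978, 0.002]
contact_force: [-2.0, 0.3, 15.8]
width: 0.0571
```

arm_command([
  [[0,0,0.08],[0,0,0],130],
  [[0,0,0.08],[0,0,0],130],
  [[0,0,0.08],[0,0,0],130],
  [[0,0,0],[0,0,0],130],
])

```text
clock: 15.22
position: [0.4839, 0.1739, 0.1289]
ee_rot: [0.003, 0.091, 0.996, 0.001]
contact_force: [-1.6, 1.3, 14.5]
width: 0.0576
```

```bash
python3 - <<'E'
from h import *
s=telemetry.get_state();print(s["contact_force"].round(2),s["moment"].round(2),s["position"].round(4),s["ee_rot"],s["qpos"])
E
```

```text
[-1.57  1.27 14.46] [0.06 0.32 0.07] [0.4839 0.1739 0.1289] [0.00323599 0.09115103 0.99583074 0.00147056] [ 2.08974885e-01  2.63120184e-01  1.79767954e+00  1.01864109e-03
  1.07374083e+00 -1.17974741e+00]
```

Turned 1.07 rad with low torque. Now I'll ease up.

arm_command([
  [[0,0,0],[0,0,2],130],
  [[0,0,0],[0,0,2],130],
  [[0,0,0],[0,0,2],130],
  [[0,0,0],[0,0,2],130],
  [[0,0,0],[0,0,0],130],
])

```text
clock: 15.85
position: [0.4836, 0.1738, 0.1355]
ee_rot: [0.003, 0.091, 0.996, 0.001]
contact_force: [0.9, 0.7, 5.8]
width: 0.0574
```

arm_command([
  [[0,0,0],[0,0,2],130],
  [[0,0,0],[0,0,2],130],
  [[0,0,0],[0,0,2],130],
  [[0,0,0],[0,0,0],130],
])

```text
clock: 16.35
position: [0.4817, 0.1731, 0.1404]
ee_rot: [0.001, 0.091, 0.996, 0.0]
contact_force: [1.2, 0.8, 3.7]
width: 0.0572
```

arm_command([
  [[0,0,0],[0,0,2],130],
  [[0,0,0],[0,0,2],130],
  [[0,0,0],[0,0,0],130],
])

```text
clock: 16.73
position: [0.4807, 0.1727, 0.144]
ee_rot: [-0.001, 0.091, 0.996, -0.0]
contact_force: [1.0, -0.4, -1.0]
width: 0.0571
```

arm_command([
  [[0,0,0],[0,0,2],130],
  [[0,0,0],[0,0,2],130],
  [[0,0,0],[0,0,2],130],
  [[0,0,0],[0,0,0],130],
])

```text
clock: 17.23
position: [0.4813, 0.1729, 0.1505]
ee_rot: [0.0, 0.091, 0.996, 0.0]
contact_force: [1.4, 0.8, -0.6]
width: 0.0576
```

arm_command([
  [[0,0,0],[0,0,3],130],
  [[0,0,0],[0,0,3],130],
  [[0,0,0],[0,0,3],130],
  [[0,0,0],[0,0,0],130],
])

```text
clock: 17.73
position: [0.4813, 0.173, 0.1597]
ee_rot: [0.0, 0.091, 0.996, 0.0]
contact_force: [-0.0, 0.3, -1.0]
width: 0.0574
```

```bash
python3 - <<'E'
from h import *
im=imaging.get_image("side");s=telemetry.get_state();print(s["contact_force"].round(2),s["moment"].round(2),s["position"].round(4),s["ee_rot"])
cv2.imwrite("pics/side4.png",cv2.resize(im[130:280,230:370],None,fx=4,fy=4,interpolation=cv2.INTER_CUBIC))
E
```

```text
[ 0.65 -0.03 -0.88] [ 0.13 -0.08  0.03] [0.4813 0.173  0.1596] [2.30890022e-04 9.12743741e-02 9.95825745e-01 1.45906642e-04]
```

View pics/side4.png

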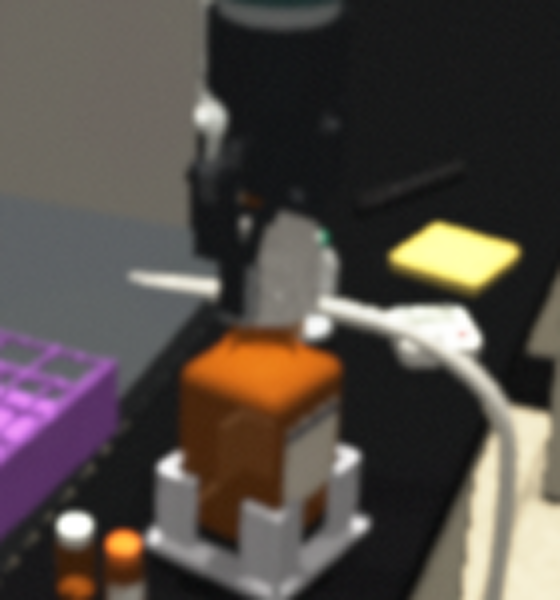

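The cap is coming off, and the bottle hasn't moved in its stand. I'll lift higher and carry it over the tray.

arm_command([
  [[0,0,0],[0,0,5],130],
  [[0,0,0],[0,0,8],130],
  [[0,0,0],[0,0,12],130],
  [[0,0,0],[0,0,18],130],
  [[0,0,0],[0,0,22],130],
  [[0,0,0],[0,0,18],130],
  [[0,0,0],[0,10,5],130],
  [[0,0,0],[-2,25,0],130],
  [[0,0,0],[-2,35,0],130],
  [[0,0,0],[-2,40,0],130],
  [[0,0,0],[-2,40,0],130],
  [[0,0,0],[-2,40,0],130],
  [[0,0,0],[-1,25,0],130],
  [[0,0,0],[0,12,0],130],
  [[0,0,0],[0,5,0],130],
  [[0,0,0],[0,0,0],130],
  [[0,0,0],[0,0,0],130],
])

```text
clock: 19.9
position: [0.4704, 0.4039, 0.2475]
ee_rot: [0.0, 0.092, 0.996, -0.0]
contact_force: [-0.4, -0.5, -0.7]
width: 0.0573
```

```bash
python3 - <<'E'
from h import *
im=imaging.get_image("side");s=telemetry.get_state();print(s["contact_force"].round(2),s["moment"].round(2),s["position"].round(4),s["width"])
cv2.imwrite("pics/side5.png",cv2.resize(im[130:380,180:380],(480,600),interpolation=cv2.INTER_CUBIC))
d=finder.cut_out("side","safety_cap");print([(x["score"],x["extent"]) for x in d[:2]])
E
```

```text
[-0.26 -0.16 -0.23] [ 0.02  0.03 -0.04] [0.4704 0.404  0.2475] 0.05740170612778911
[(0.73, [248.7, 190.0, 27.9, 39.4])]
```

View pics/side5.png

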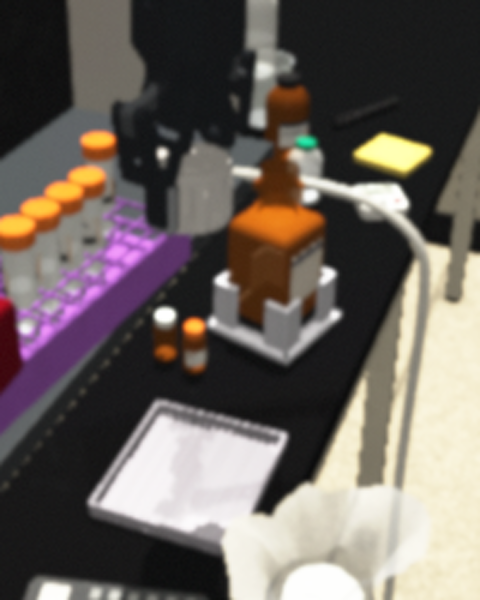

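The cap hangs upright at (200,190) in the crop and the open bottle stands in place. I'll descend, slowly near the end.

arm_command([
  [[0,0,0],[0,0,-15],130],
  [[0,0,0],[0,1,-30],130],
  [[0,0,0],[0,0,-40],130],
  [[0,0,0],[0,0,-40],130],
  [[0,0,0],[0,0,-35],130],
  [[0,0,0],[0,0,-25],130],
  [[0,0,0],[0,0,-15],130],
  [[0,0,0],[0,0,-10],130],
  [[0,0,0],[0,0,-7],130],
  [[0,0,0],[0,0,0],130],
  [[0,0,0],[0,0,0],130],
])

```text
clock: 21.38
position: [0.4707, 0.4063, 0.0311]
ee_rot: [0.001, 0.091, 0.996, 0.001]
contact_force: [-0.2, -0.3, -1.0]
width: 0.0575
```

```bash
python3 - <<'E'
from h import *
im=imaging.get_image("side");s=telemetry.get_state();print(s["contact_force"].round(2),s["position"].round(4),s["width"])
cv2.imwrite("pics/side6.png",cv2.resize(im[240:370,190:330],None,fx=4.5,fy=4.5,interpolation=cv2.INTER_CUBIC))
E
```

```text
[-0.03 -0.28  0.12] [0.4707 0.4063 0.0311] 0.05744915992287527
```

View pics/side6.png

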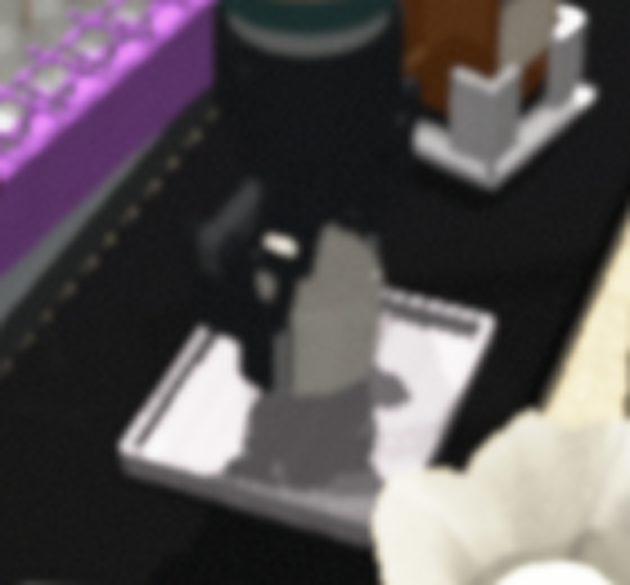

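arm_command([
  [[0,0,0],[0,0,-5],130],
  [[0,0,0],[0,0,-5],130],
  [[0,0,0],[0,0,-5],130],
  [[0,0,0],[0,0,-4],130],
  [[0,0,0],[0,0,0],130],
])

```text
clock: 22.05
position: [0.4699, 0.4057, 0.0107]
ee_rot: [-0.0, 0.091, 0.996, -0.0]
contact_force: [-0.1, 0.0, -0.4]
width: 0.0574
```

arm_command([
  [[0,0,0],[0,0,-1.5],130],
  [[0,0,0],[0,0,-1.5],130],
  [[0,0,0],[0,0,-1],130],
  [[0,0,0],[0,0,0],130],
])

```text
clock: 22.55
position: [0.4702, 0.4059, 0.0073]
ee_rot: [-0.0, 0.091, 0.996, 0.0]
contact_force: [0.3, 0.4, -0.6]
width: 0.0574
```

arm_command([
  [[0,0,0],[0,0,-1],130],
  [[0,0,0],[0,0,-1],130],
  [[0,0,0],[0,0,0],130],
])

```text
clock: 22.92
position: [0.4701, 0.4059, 0.0052]
ee_rot: [-0.0, 0.091, 0.996, -0.0]
contact_force: [-0.2, -0.1, -1.0]
width: 0.0574
```

arm_command([
  [[0,0,0],[0,0,-1],130],
  [[0,0,0],[0,0,-1],130],
  [[0,0,0],[0,0,0],130],
])

```text
clock: 23.3
position: [0.4701, 0.4059, 0.0032]
ee_rot: [-0.0, 0.091, 0.996, -0.0]
contact_force: [0.0, 0.1, -0.1]
width: 0.0571
```

```bash
python3 - <<'E'
from h import *
im=imaging.get_image("side");s=telemetry.get_state();print(s["contact_force"].round(2),s["position"].round(4),s["width"])
cv2.imwrite("pics/side7.png",cv2.resize(im[270:370,200:310],None,fx=6,fy=6,interpolation=cv2.INTER_CUBIC))
E
```

```text
[ 0.45 -0.69 -0.34] [0.4702 0.4059 0.0033] 0.05720093281275759
```

View pics/side7.png

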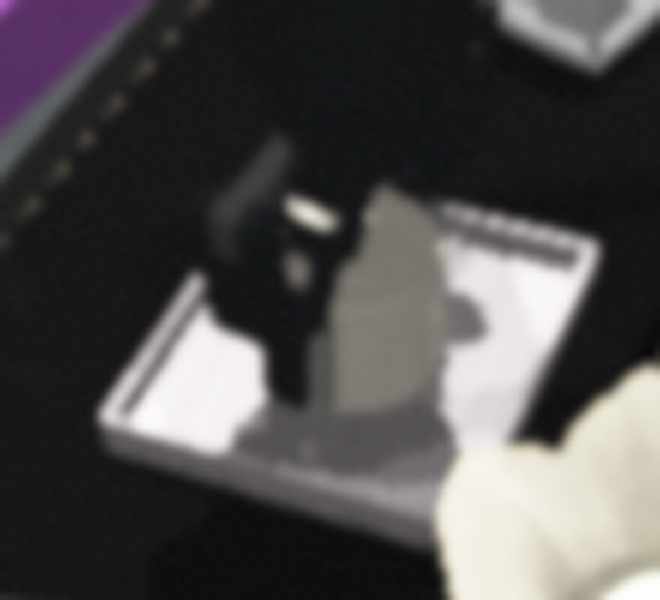

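```bash
python3 - <<'E'
from h import *
for z in(.024,.027,.030):
    b=hullbox("side",cyl([.4702,.4059,z],.029,.044))[0];print(z,b.round(1),(b[1]+b[3]).round(1))
E
```

```text
0.024 [242.7 301.3  30.3  38.2] 339.5
0.027 [242.6 300.1  30.3  38.3] 338.4
0.03 [242.6 298.9  30.4  38.3] 337.2
```

The image suggests the cap is 0–3 mm above the floor. I'll keep going in fine steps.

arm_command([
  [[0,0,0],[0,0,-0.5],130],
  [[0,0,0],[0,0,-0.5],130],
  [[0,0,0],[0,0,0],130],
])

```text
clock: 23.72
position: [0.4702, 0.4059, 0.0023]
ee_rot: [-0.0, 0.091, 0.996, -0.0]
contact_force: [0.1, 0.3, -0.9]
width: 0.0575
```

arm_command([
  [[0,0,0],[0,0,-0.5],130],
  [[0,0,0],[0,0,-0.5],130],
  [[0,0,0],[0,0,0],130],
])

```text
clock: 24.1
position: [0.4702, 0.4059, 0.0013]
ee_rot: [-0.0, 0.091, 0.996, 0.0]
contact_force: [0.0, -0.7, -1.3]
width: 0.0575
```

arm_command([
  [[0,0,0],[0,0,-0.5],130],
  [[0,0,0],[0,0,-0.5],130],
  [[0,0,0],[0,0,0],130],
])

```text
clock: 24.48
position: [0.4702, 0.4059, 0.0003]
ee_rot: [-0.0, 0.091, 0.996, -0.0]
contact_force: [-0.9, 0.1, 0.2]
width: 0.0576
```

arm_command([
  [[0,0,0],[0,0,-0.5],130],
  [[0,0,0],[0,0,-0.5],130],
  [[0,0,0],[0,0,0],130],
])

```text
clock: 24.85
position: [0.4703, 0.406, -0.0004]
ee_rot: [0.0, 0.091, 0.996, 0.0]
contact_force: [-0.0, 0.3, 2.2]
width: 0.0573
```

arm_command([
  [[0,0,0],[0,0,-0.5],130],
  [[0,0,0],[0,0,-0.5],130],
  [[0,0,0],[0,0,0],130],
])

```text
clock: 25.22
position: [0.4703, 0.406, -0.0004]
ee_rot: [0.0, 0.091, 0.996, 0.0]
contact_force: [-2.4, -2.3, 8.8]
width: 0.0572
```

It has touched the floor. I'll back off about 1 mm, then open slightly and evenly.

arm_command([
  [[0,0,0],[0,0,0.7],130],
  [[0,0,0],[0,0,0],130],
])

```text
clock: 25.48
position: [0.4703, 0.406, -0.0004]
ee_rot: [0.0, 0.091, 0.996, 0.0]
contact_force: [-1.8, -2.7, 6.1]
width: 0.0574
```

arm_command([
  [[0,0,0],[0,0,0],78],
  [[0,0,0],[0,0,0],70],
  [[0,0,0],[0,0,0],62],
  [[0,0,0],[0,0,0],55],
  [[0,0,0],[0,0,0],50],
  [[0,0,0],[0,0,0],50],
], newtons=20)

```text
clock: 26.22
position: [0.4702, 0.406, -0.001]
ee_rot: [0.0, 0.091, 0.996, 0.0]
contact_force: [-0.2, -0.4, 0.6]
width: 0.0686
```

```bash
python3 - <<'E'
from h import *
im=imaging.get_image("side");s=telemetry.get_state();print(s["contact_force"].round(2),s["position"].round(4),s["width"])
cv2.imwrite("pics/side8.png",cv2.resize(im[270:370,200:310],None,fx=6,fy=6,interpolation=cv2.INTER_CUBIC))
E
```

```text
[-0.67 -0.05  0.28] [ 0.4702  0.406  -0.001 ] 0.06875596760269957
```

View pics/side8.png

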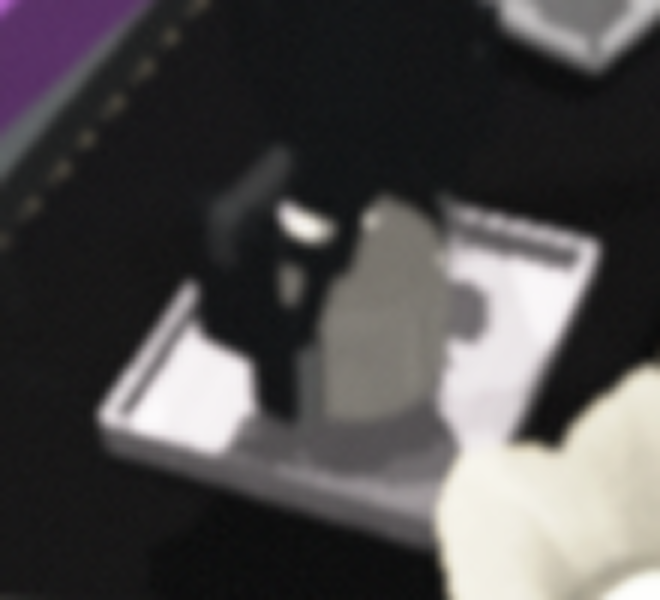

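The jaws have released, with no residual force. I'll lift straight up and retreat.

arm_command([
  [[0,0,0],[0,0,3],50],
  [[0,0,0],[0,0,5],50],
  [[0,0,0],[0,0,10],50],
  [[0,0,0],[0,0,15],50],
  [[0,0,0],[0,0,25],50],
  [[0,0,0],[0,0,35],50],
  [[0,0,0],[0,0,40],50],
  [[0,0,0],[0,0,40],50],
  [[0,0,0],[-20,0,40],50],
  [[0,0,0],[-30,0,20],50],
  [[0,0,0],[-40,0,0],50],
  [[0,0,0],[-40,0,0],50],
  [[0,0,0],[-30,0,0],50],
  [[0,0,0],[-20,0,0],50],
  [[0,0,0],[0,0,0],50],
  [[0,0,0],[0,0,0],50],
])

```text
clock: 28.28
position: [0.2913, 0.4063, 0.2324]
ee_rot: [0.001, 0.091, 0.996, 0.0]
contact_force: [-0.2, 0.3, 0.2]
width: 0.0685
```

```bash
python3 - <<'E'
from h import *
ims={n:imaging.get_image(n) for n in P}
s=telemetry.get_state();print(s["clock"],s["contact_force"].round(2),s["position"].round(4))
a=cv2.resize(ims["side"][170:370,200:340],(420,600),interpolation=cv2.INTER_CUBIC);b=cv2.resize(ims["top"][180:300,100:270],(380,268),interpolation=cv2.INTER_CUBIC)
c=np.zeros((600,800,3),np.uint8);c[:,:420]=a;c[:268,420:]=b;cv2.imwrite("pics/f.png",c)
for n in P:
    for d in finder.cut_out(n,"safety_cap")[:2]:
        print(n,d["score"],d["extent"],"exp",hullbox(n,cyl([.47,.406,.024],.029,.044))[0].round(1))
E
```

```text
28.375 [0.71 0.07 0.43] [0.2914 0.4061 0.232 ]
side 0.79 [246.4, 304.3, 29.4, 34.4] exp [242.7 301.3  30.3  38.2]
side 0.58 [302.8, 186.5, 12.2, 30.4] exp [242.7 301.3  30.3  38.2]
top 0.92 [135.7, 224.8, 24.8, 26.6] exp [133.6 225.2  27.8  24.5]
```

View pics/f.png

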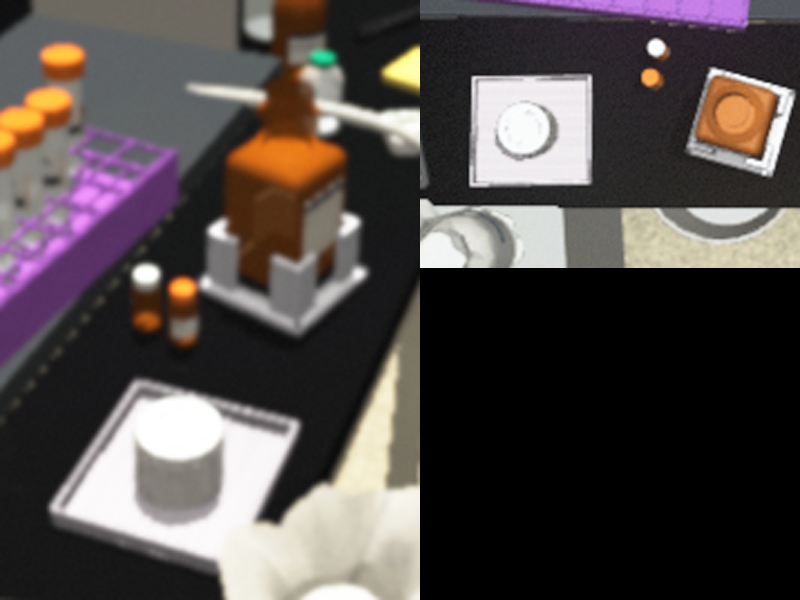

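The cap stands flat in the tray at about (180,460) in the side view and is near the tray's centre in the top view. The bottle is upright in its stand and the vials haven't moved. I'll hand in.

```bash
python3 - <<'E'
from rig import manip
print(manip.sign_off())
E
```

```text
the job is handed in; nothing more can be done
None
```

The bottle is open: the cap stands flat, open side down, near the middle of the tray, and I handed the job in at about 28 s.

- **Opening:** I gripped the cap at 45 N and pushed until the measured force reached about 17.6 N. I then turned it 1.07 rad anticlockwise at about 15 N, with only about 0.06 N m of measured torque. The cap lifted off with about 1 N of pull.
- **Set-down:** I lowered the cap until it touched the tray floor. At contact the force read briefly 8.8 N, and it was near zero after release. I then withdrew straight up.
- **Last pictures:** both cameras show the cap inside the tray and close to where I expected it. The bottle is upright in its stand, the two vials beside it are where they were, and the gripper is clear of everything.
- **Disagreements and gaps:** the outline the finder gave for the cap differed from my model by 2–4 px in each view, within its usual error. It also gave a second, weaker cap detection in the side view, where no cap is. I did not check the other bystanders by measurement, but the arm never came near them at their height.

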